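# Aim the bedside reading lamp at the open book

### The arm

A 6-joint arm with a two-finger parallel gripper is mounted at the origin on the work surface. World frame = base frame: x ahead of the robot, y to its left, z up, the work surface at z = 0. Lengths are in m, angles in degrees, forces in N, time in s.
With the tool pointing down it reaches from about 0.25 to 0.725 m from the base axis. Payload 9.7 kg.
Tool frame: the origin (TCP) lies at the very end of the fingers, on their centre line; the grasp point (between the pads) lies grasp_offset behind it (grasp_offset is the distance from the TCP to the grasp point, in m); z points along the fingers, y is the line along which they close (so a half turn about z gives the same grasp; the last joint's range is limited). The gripper opens to 85 mm and grips with 20 to 120 N. Pads are 22 mm wide; open, the fingers measure 114 mm over their backs; the gripper's body (76 mm by 85 mm) begins 54 mm behind the grasp point. The pads swing forward as they close: fully open they stand 13 mm farther back than shut.
Start: joints at [67.953, 4.979, 10.078, 95.1, 0, 90], TCP at [0.206, 0.51, 0.231] pointing down, gripper open.
Joint ranges: [-179.16, 179.16], [-48.56, 103.87], [-65.8, 70.77], [-126.05, 130.52], [-82.76, 87.17], [-180, 180]. Speed limits (degrees/s): [127.2, 127.2, 147.25, 180, 180, 180].

### API

Orientations are given as [roll, pitch, yaw] about the fixed x, y, z axes, in that order (R = Rz(yaw) Ry(pitch) Rx(roll)).
In Python, from workcell import get_obs, camera, calibration, job_done, recognise, cut_out, mark_of, grasp_offset gives the robot as it stands.
- The arm moves only by the tool servo_tool, never from a script. Its argument "moves" is a list of rows, each a list of 3 entries, a list of its own where there are three numbers: the turn, a rotation vector about the tool's x, y, z in degrees, then the shift along the tool's x, y, z in m, then the opening in per cent of the stroke, from 0 (shut) to 100 (fully open). In form: [[[ax, ay, az], [x, y, z], claw], ...]. A call has 1 to 12 rows; each row shifts and turns the commanded pose from where the row before left it, along the tool's axes as they then stand; what a row does not reach is not made up. A row lasts 1/10 s, in which the tool goes at most 50 mm and 8.59 degrees, less where a joint would pass 70% of its speed; a pose out of reach is approached as far as the arm can. A call is refused whole if a number of a shift passes 0.05 or a number of a turn 8.59, either way. A call with a gripper value outside its range is refused whole. The fingers move at their own pace and stop on an object; "force" is the grip in N (left out, the last holds). Time passes only in rows, so rows that do not move let the fingers close. It gives the time, the measured TCP pose, the force, the opening and the grip force at its end, in the units of the state.
- get_obs(): the state, without advancing time (a new reading comes with each control period).
- camera(name): name is "scene" or "top"; returns (picture, depth): 480x640x3 uint8, red, green, blue; 480x640 float32, m along the optical axis (not along the pixel's ray), 0 where there is no reading.
- calibration(name): a dict with "camera_matrix" (3x3 intrinsics, pixels), "R" (3x3) and "t" (3): a world point X has camera coordinates R X + t. Camera axes: x right, y down, z forward; pixel columns grow to the right and rows downward; lengths in m; the calibration is good to about 2 mm. A picture is of the moment at which its call begins. calibration takes no time and is no camera call.
- job_done(): hands the job in; it is judged then, once.
Trained networks look in the newest picture that a camera, given by its name, has taken for a name from the list of things; names that differ only in an ending like _2 or _b are one class to them, and where a whole thing is asked for, a point or a joint stands for the part that bears it (a point fixed in the world has none). Each returns a list of dicts, best first, with "score" (0 to 1); they miss things now and then, are a little off and sometimes report something else, mostly with a low value. They report only what shows in the picture. A call takes as long as a camera call.
- recognise(name, camera): "xyz" ([x, y, z] in m, in the coordinates of the camera as it stood for that picture, good to about 4 mm: the middle of the surface that is visible of it).
- cut_out(name, camera): "mask" (480x640 bool, what is visible of it).
- mark_of(name, camera): "xyz" ([x, y, z] in m, in the coordinates of the camera as it stood for that picture, good to about 4 mm: a listed point, or the origin of a listed thing).
The state is a dict: "time": time; "q": joint angles; "qd": joint speeds; "joint_efforts": joint torques, N m; "ee_pos": TCP position; "tcp_rot": TCP orientation; "wrist_force": force on the tool from outside, world axes, zero at the start; "torque": the same for the moment, N m; "opening": finger opening in m; "grasp_force": force on a finger pad.
Only numpy, scipy, OpenCV 4.12 (cv2) and the standard library are available. Lean on these libraries where they do the work, as an engineer would, in place of code of your own. Each camera call takes 0.05 s, during which the arm holds its last target. There are 200 camera calls.

### The job

Set the reading lamp for the open book, pushing with a fingertip only: swing its arm round until the lamp's head is over the middle of the open book, and push the tilted head straight, so that it points straight down at the pages. Push gently, never grip the lamp, leave everything else on the table where it stands, and finish clear of the lamp.

Things in the scene. Friction and masses are not known exactly. Their poses are not given: they have to be found in the camera images.
- lamp: the off-white swing-arm reading lamp's foot and post; does not move. Round foot 150 mm across and 17 mm thick with a 14 mm post in its middle up to the arm's collar. Origin: centre of the foot's underside, on the table. Its z axis is the post's; its x axis is the direction facing away from where the arm points at joint lamp_arm = 0 (the arm then runs along the lamp's -x)
- lamp_pivot (a point): the point on the post's axis at the height of the arm's centre line, 240 mm above the table: the vertical axis about which the arm swings. The collar round it is 26 mm across and ends 22 mm above this point
- lamp_arm (a joint): swing of the lamp's arm about the post, rad, range -1.6 to 1.6; grows counter-clockwise seen from above. The arm is a level round tube 14 mm thick, from the post to a flat round knuckle (56 mm across, standing on edge, 15 mm thick) centred 240 mm from the post's axis. It turns against friction of 0.2 N m (2 N at 100 mm from the post) and stays where it is left
- tube_mid (a point): point on the arm's centre line, 110 mm from the post's axis; turns with the arm. In its frame -x runs along the arm away from the post, and z is up
- lamp_head (a joint): tilt of the head on the arm's knuckle, rad, range -0.9 to 0.9: 0 is straight down; positive when the top leans in towards the post. Turns about the level axis through head_mid square to the arm; friction 0.045 N m (under 1 N at the top); stays where left; starts at 0.3 to 0.55. Its top rim moves out and up on an arc as it straightens: follow the arc, a level push at the rim may bind
- head_mid (a point): point on the axis of the head's tube where its tilt axis crosses it: 240 mm from the post's axis measured along the arm, 36 mm beside the arm's centre line (+y of the arm's frame: on the right looking from the post out along the arm), 240 mm above the table. Tube 44 mm across, 130 mm long: closed top 75 mm from this point, mouth 55 mm. z axis: the tube's, towards the top
- head_top (a point): centre of the closed top end of the head's tube, 75 mm from head_mid
- book: open hardback, loose: 152 mm along its spine (its x), 204 mm across both pages (its y), 15 mm thick, cream pages with a picture, dark blue cover. Origin: centre of its underside
- book_mid (a point): the middle of the open book: on the spine line between the two pages, halfway along, on the paper
- stack: two closed pale books lying on each other, about 150 x 210 mm, 38 mm high; bystander, loose. Origin: centre of its underside
- saucer: grey saucer 116 mm across, 12 mm high, on the stack; bystander, loose. Origin: centre of its underside
- cup: grey cup 76 mm across, 72 mm high, with a handle up to 85 mm, on the saucer; bystander, loose. Origin: centre of its underside
- case: dark brown hard glasses case 155 x 58 x 36 mm, long side along its x; bystander, loose. Origin: centre of its underside
- clock: green alarm clock 44 x 92 x 104 mm high; bystander, loose. Origin: centre of its underside
- carafe: blue-grey water carafe with cork, 72 mm across, 197 mm high; bystander, loose. Origin: centre of its underside
- cream: small jar of cream 56 mm across, 45 mm high; bystander, loose. Origin: centre of its underside

How it is judged (in metres and radians):
At the end, for the whole second after the job is handed in: Seen from above, the lamp's head (head_mid) is within 30 mm of the middle of the open book; the head's tube is within 0.12 rad (7 degrees) of plumb; arm and head are at rest; the book and all bystanders are within 15 mm of where they stood (horizontal distance between head_mid and book_mid below 0.03 m and angle between head_mid's own z axis and vertical below 0.12 rad and velocity of joint lamp_arm between -0.02 and 0.02 rad/s and velocity of joint lamp_head between -0.03 and 0.03 rad/s and distance of each of stack, saucer, cup, case, clock, carafe, cream, book from where it was at the start of the episode below 0.015 m); the robot touches nothing.
It fails at once if the lamp is gripped or shoved (more than 30 N from the fingers) (contact force between the fingers and lamp above 30 N).
It fails at once if the open book is pushed, lifted or carried (moved more than 15 mm) (distance of book from where it was at the start of the episode above 0.015 m).
It fails at once if a bystander (book stack, saucer, cup, glasses case, clock, carafe, jar) is pushed, lifted or carried (moved more than 15 mm) (distance of any of stack, saucer, cup, case, clock, carafe, cream from where it was at the start of the episode above 0.015 m).
It also fails if it takes over 64 s, if anything falls off the work surface, if the arm or the gripper's body presses on something with over 40 N, if the wrist force passes 120 N, or if a joint passes its speed limit or range.

## Working session

There is one attempt and no reset: what is moved stays moved. The work goes in short steps, Python scripts to look and compute and a tool call to move; the robot and the scene stay as the last step left them, time stands still between calls to the robot, and variables do not carry over. Pictures are saved under pics/ and viewed, at most 10 in all, crops included, and the job is handed in when it is done.

Besides the shell and the picture viewer there is one more tool, called as name(argument=value, ...), one argument or row to a line, values as JSON. servo_tool: Moves the arm, as the interface text tells. Its arguments: {"type":"object","properties":{"moves":{"type":"array"},"force":{"type":"number"}},"required":["moves"]}

```bash
mkdir -p pics
cat > h.py <<'E'
import numpy as np, cv2
from workcell import *
def w(p,cam):
    c=calibration(cam); return np.array(c["R"]).T@(np.array(p)-np.array(c["t"]))
def look(names,cams=("scene","top")):
    for n in names:
        for c in cams:
            try:
                r=mark_of(n,c)
                print(n,c,[(np.round(w(d["xyz"],c),3).tolist(),round(d["score"],2)) for d in r[:2]])
            except Exception as e: print(n,c,e)
E
python3 - <<'E'
from h import *
ims=[]
for c in("scene","top"):
    p,d=camera(c); cv2.imwrite(f"pics/{c}0.png",p[:,:,::-1])
look(["lamp","lamp_pivot","tube_mid","head_mid","head_top","book","book_mid","stack","cup","case","clock","carafe","cream"])
print(get_obs(),grasp_offset)
for c in("scene","top"):print(calibration(c))
E
```

```text
lamp scene [([0.67, -0.055, 0.002], 0.97), ([0.523, -0.259, 0.041], 0.7)]
lamp top [([0.665, -0.057, 0.003], 0.56)]
lamp_pivot scene [([0.671, -0.053, 0.237], 0.89), ([0.738, 0.11, -0.001], 0.59)]
lamp_pivot top [([0.666, -0.056, 0.241], 0.77), ([0.663, -0.054, -0.001], 0.3)]
tube_mid scene [([0.565, -0.085, 0.244], 0.76), ([0.699, -0.233, -0.004], 0.45)]
tube_mid top [([0.561, -0.084, 0.238], 0.8)]
head_mid scene [([0.425, -0.079, 0.237], 0.7)]
head_mid top [([0.427, -0.085, 0.24], 0.56)]
head_top scene [([0.463, -0.074, 0.308], 0.86), ([0.697, -0.233, -0.004], 0.43)]
head_top top [([0.457, -0.075, 0.308], 0.75)]
book scene [([0.557, 0.171, -0.0], 0.92)]
book top [([0.552, 0.172, -0.001], 0.7)]
book_mid scene [([0.556, 0.172, 0.015], 0.67)]
book_mid top [([0.554, 0.17, 0.016], 0.66)]
stack scene [([0.528, -0.246, 0.002], 0.68)]
stack top [([0.528, -0.247, -0.0], 0.91), ([0.518, -0.257, 0.047], 0.55)]
cup scene [([0.521, -0.26, 0.042], 0.82)]
cup top [([0.516, -0.256, 0.045], 0.64), ([0.669, -0.057, 0.24], 0.34)]
case scene [([0.491, -0.032, -0.001], 0.98), ([0.778, -0.024, -0.004], 
[... 1079 characters left out ...]
4075],
       [  0.        , 547.95995542, 238.78506658],
       [  0.        ,   0.        ,   1.        ]]), 'R': array([[-0.8287826 ,  0.55941591, -0.01316187],
       [ 0.45649937,  0.662333  , -0.5940735 ],
       [-0.32361663, -0.49836617, -0.80430308]]), 't': array([ 0.51475309, -0.16948852,  1.45951185])}
{'camera_matrix': array([[522.26307013,   0.        , 323.27112261],
       [  0.        , 522.26307013, 242.59526153],
       [  0.        ,   0.        ,   1.        ]]), 'R': array([[-0.00455989, -0.999764  ,  0.02124016],
       [-0.99932085,  0.00377913, -0.03665464],
       [ 0.03656572, -0.02139287, -0.99910224]]), 't': array([1.15545685e-03, 6.13582486e-01, 1.19084950e+00])}
```

View pics/scene0.png

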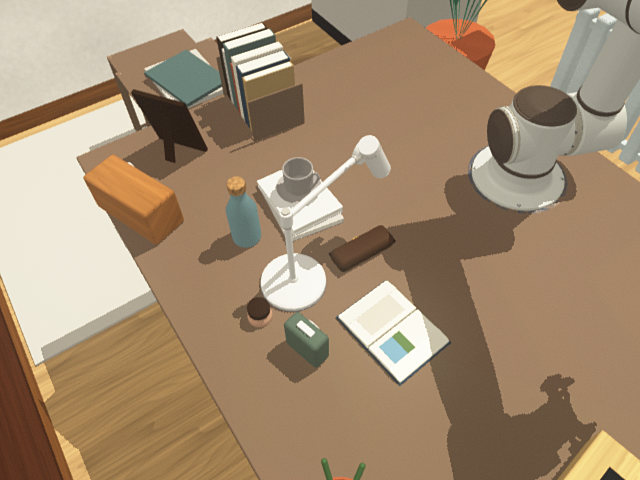

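View pics/top0.png

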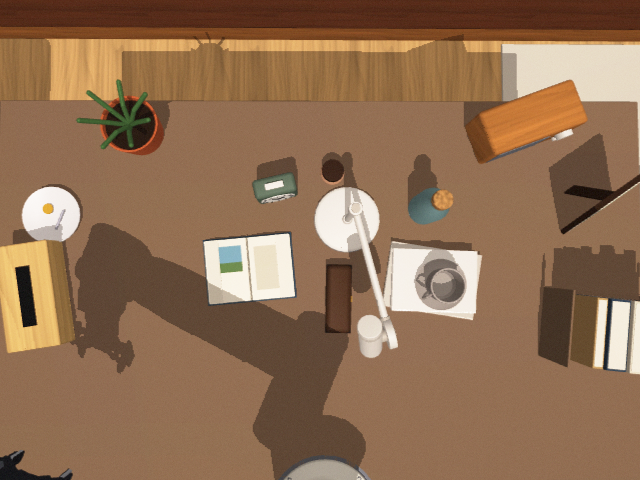

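The scene view shows the lamp arm running from its post towards the robot, to the head at (372,155). The head's top leans in to the post, and the book is at (393,330). The top view agrees: post (355,208), head (370,335), book (250,268). The networks' positions match this and the stated lamp geometry. The arm heads about 195.7°, and the swing needed is about −70°.

I'll straighten the head first, so I'm lifting, closing the fingers and yawing.

servo_tool(
  moves=[
    [[0,0,8.4],[0,0,-0.015],0],
    [[0,0,8.4],[0,0,-0.015],0],
    [[0,0,8.4],[0,0,-0.015],0],
    [[0,0,8.4],[0,0,-0.015],0],
    [[0,0,8.4],[0,0,-0.015],0],
    [[0,0,8.4],[0,0,-0.015],0],
    [[0,0,8.4],[0,0,-0.015],0],
    [[0,0,8.4],[0,0,-0.015],0],
    [[0,0,8.4],[0,0,-0.015],0],
    [[0,0,8.4],[0,0,-0.015],0],
    [[0,0,8.4],[0,0,-0.015],0],
    [[0,0,8.4],[0,0,-0.015],0],
  ],
  force=20,
)

```text
time: 2.6
ee_pos: [0.2497, 0.4877, 0.4117]
tcp_rot: [-177.8, 0.1, 61.9]
wrist_force: [0.8, 0.8, -0.3]
opening: -0.0001
grasp_force: 0.0
```

servo_tool(
  moves=[
    [[0,0,8.3],[0,0,0],0],
    [[0,0,8.3],[0,0,0],0],
    [[0,0,8.3],[0,0,0],0],
    [[0,0,8.3],[0,0,0],0],
    [[0,0,8.3],[0,0,0],0],
    [[0,0,0],[0,0,0],0],
    [[0,0,0],[0,0,0],0],
  ],
)

```text
time: 3.3
ee_pos: [0.3907, 0.3555, 0.4115]
tcp_rot: [-170.2, 4.2, 37.1]
wrist_force: [0.3, 0.3, -0.3]
opening: 0.0
grasp_force: 0.0
```

Run:
```python
from h import *
o=get_obs();print(o["q"].round(1),o["qd"].round(1),o["ee_pos"],o["tcp_rot"])
```

```text
[ 37.1  15.6  43.  121.6   9.7 179.9] [ 2.5 -0.3 -0.  -0.2  0.   0. ] [0.39073296 0.35552468 0.41149488] [-170.24635601    4.16037177   37.11440761]
```

```bash
cat >> h.py <<'E'
from scipy.spatial.transform import Rotation as Ro
def to(p,rpy,n=1):
    o=get_obs(); R=Ro.from_euler("xyz",o["tcp_rot"],degrees=True); T=Ro.from_euler("xyz",rpy,degrees=True)
    print("shift(cur axes)",R.inv().apply(np.array(p)-o["ee_pos"]).round(4),"shift(target axes)",T.inv().apply(np.array(p)-o["ee_pos"]).round(4),"turn",(R.inv()*T).as_rotvec(degrees=True).round(2))
E
python3 - <<'E'
from h import *
to([.53,-.05,.41],[180,0,15.7])
E
```

```text
shift(cur axes) [-0.1332  0.4034 -0.058 ] shift(target axes) [0.0243 0.4281 0.0015] turn [-8.86  5.92 21.  ]
```

servo_tool(
  moves=[
    [[0,0,0],[-0.012,0.0367,-0.0053],0],
    [[0,0,0],[-0.012,0.0367,-0.0053],0],
    [[0,0,0],[-0.012,0.0367,-0.0053],0],
    [[0,0,0],[-0.012,0.0367,-0.0053],0],
    [[0,0,0],[-0.012,0.0367,-0.0053],0],
    [[0,0,0],[-0.012,0.0367,-0.0053],0],
    [[0,0,0],[-0.012,0.0367,-0.0053],0],
    [[0,0,0],[-0.012,0.0367,-0.0053],0],
    [[0,0,0],[-0.012,0.0367,-0.0053],0],
    [[0,0,0],[-0.012,0.0367,-0.0053],0],
    [[0,0,0],[0,0,0],0],
    [[0,0,0],[0,0,0],0],
  ],
)

```text
time: 4.5
ee_pos: [0.5187, -0.0113, 0.4101]
tcp_rot: [-170.2, 4.2, 37.3]
wrist_force: [-0.5, -0.2, -0.1]
opening: 0.0003
grasp_force: 0.0
```

Run:
```python
from h import *
print(get_obs()["q"].round(1))
to([.53,-.05,.41],[180,0,15.7])
to([.53,-.05,.41],[180,0,-164.3])
```

```text
[ -3.8  21.1  49.8 128.2   4.6 138.9]
shift(cur axes) [-0.0144  0.0373 -0.0053] shift(target axes) [0.0004 0.0404 0.0001] turn [-8.87  5.94 21.13]
shift(cur axes) [-0.0144  0.0373 -0.0053] shift(target axes) [-0.0004 -0.0404  0.0001] turn [  -8.32  -12.42 -158.19]
```

servo_tool(
  moves=[
    [[-2.96,1.98,7.05],[0,0,0],0],
    [[-2.96,1.98,7.05],[0,0,0],0],
    [[-2.96,1.98,7.05],[0,0,0],0],
    [[0,0,0],[0,0,0],0],
    [[0,0,0],[0,0,0],0],
  ],
)

```text
time: 5.0
ee_pos: [0.5175, -0.0102, 0.4112]
tcp_rot: [-180.0, -0.0, 16.0]
wrist_force: [0.1, -0.1, 0.2]
opening: 0.0
grasp_force: 0.0
```

Run:
```python
from h import *
print(get_obs()["q"].round(1))
to([.510,-.062,.275],[180,0,15.7])
for c in("scene","top"): camera(c)
look(["head_top","head_mid","tube_mid"])
```

```text
[ -1.2   9.7  36.5 116.8   0.  162.8]
shift(cur axes) [-0.0216  0.0477  0.1362] shift(target axes) [-0.0213  0.0478  0.1362] turn [-0.03 -0.04  0.32]
head_top scene [([0.463, -0.073, 0.306], 0.55), ([0.49, -0.031, -0.002], 0.26)]
head_top top []
head_mid scene [([0.428, -0.082, 0.238], 0.65)]
head_mid top []
tube_mid scene [([0.561, -0.082, 0.242], 0.77)]
tube_mid top [([0.562, -0.083, 0.238], 0.9)]
```

Moving beside the head, then down between head top and post.

servo_tool(
  moves=[
    [[0,0,0.3],[-0.011,0.024,0],0],
    [[0,0,0],[-0.0105,0.024,0],0],
    [[0,0,0],[0,0,0.03],0],
    [[0,0,0],[0,0,0.03],0],
    [[0,0,0],[0,0,0.03],0],
    [[0,0,0],[0,0,0.03],0],
    [[0,0,0],[0,0,0.016],0],
    [[0,0,0],[0,0,0],0],
    [[0,0,0],[0,0,0],0],
  ],
)

```text
time: 6.3
ee_pos: [0.5104, -0.064, 0.275]
tcp_rot: [180.0, -0.0, 15.4]
wrist_force: [-1.0, -0.1, -0.0]
opening: -0.0001
grasp_force: 0.0
```

Run:
```python
from h import *
p,d=camera("scene"); cv2.imwrite("pics/s1.png",cv2.resize(p[80:280,220:460,::-1],(720,600),interpolation=cv2.INTER_CUBIC))
```

```text
(no output)
```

View pics/s1.png

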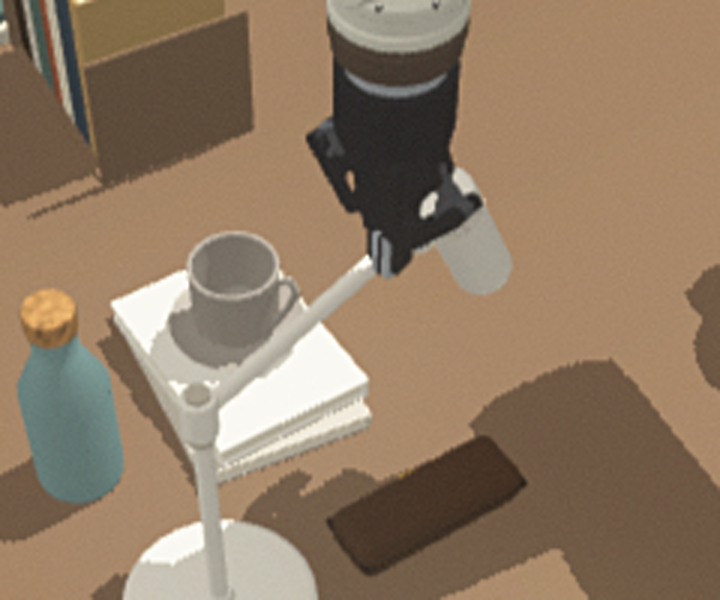

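The crop shows the closed fingertip at (385,260), on the post side of the head and clear of the arm tube. Starting the approach.

servo_tool(
  moves=[
    [[0,0,0],[-0.006,0,0],0],
    [[0,0,0],[-0.006,0,0],0],
    [[0,0,0],[-0.002,0,0],0],
    [[0,0,0],[-0.002,0,0],0],
    [[0,0,0],[-0.002,0,0],0],
    [[0,0,0],[-0.002,0,0],0],
    [[0,0,0],[0,0,0],0],
    [[0,0,0],[0,0,0],0],
  ],
)

```text
time: 7.15
ee_pos: [0.4912, -0.0692, 0.2744]
tcp_rot: [180.0, -0.0, 15.4]
wrist_force: [0.6, 0.6, 0.2]
opening: -0.0
grasp_force: 0.0
```

servo_tool(
  moves=[
    [[0,0,0],[-0.003,0,-0.002],0],
    [[0,0,0],[-0.003,0,-0.002],0],
    [[0,0,0],[-0.003,0,-0.002],0],
    [[0,0,0],[-0.003,0,-0.002],0],
  ],
)

```text
time: 7.55
ee_pos: [0.4795, -0.0724, 0.2828]
tcp_rot: [180.0, -0.1, 15.4]
wrist_force: [0.9, 0.7, 1.6]
opening: 0.0
grasp_force: 0.8
```

Run:
```python
from h import *
for c in("scene","top"): camera(c)
look(["head_top","head_mid","tube_mid"])
```

```text
head_top scene [([0.449, -0.077, 0.311], 0.7), ([0.735, 0.11, -0.0], 0.65)]
head_top top [([0.489, -0.032, -0.001], 0.38)]
head_mid scene [([0.428, -0.082, 0.238], 0.6)]
head_mid top []
tube_mid scene [([0.562, -0.085, 0.243], 0.67)]
tube_mid top [([0.561, -0.084, 0.239], 0.65), ([0.53, -0.248, -0.0], 0.58)]
```

servo_tool(
  moves=[
    [[0,0,0],[-0.003,0,-0.002],0],
    [[0,0,0],[-0.003,0,-0.002],0],
    [[0,0,0],[-0.003,0,-0.0015],0],
    [[0,0,0],[-0.003,0,-0.0015],0],
    [[0,0,0],[-0.002,0,-0.001],0],
    [[0,0,0],[-0.002,0,-0.001],0],
    [[0,0,0],[0,0,0],0],
  ],
)

```text
time: 8.65
ee_pos: [0.464, -0.0767, 0.2917]
tcp_rot: [180.0, -0.0, 15.3]
wrist_force: [-0.5, -0.1, 0.1]
opening: 0.0001
grasp_force: 0.0
```

Run:
```python
from h import *
for c in("scene","top"): camera(c)
for i in range(2): 
  look(["head_top","head_mid"],["scene"]);camera("scene")
```

```text
head_top scene [([0.436, -0.08, 0.316], 0.78)]
head_mid scene [([0.43, -0.083, 0.238], 0.7)]
head_top scene [([0.433, -0.081, 0.312], 0.87)]
head_mid scene [([0.426, -0.082, 0.238], 0.74)]
```

servo_tool(
  moves=[
    [[0,0,0],[-0.002,0,-0.001],0],
    [[0,0,0],[-0.002,0,0],0],
    [[0,0,0],[0,0,0],0],
    [[0,0,0],[0,0,0],0],
  ],
)

```text
time: 9.45
ee_pos: [0.4602, -0.0777, 0.2925]
tcp_rot: [180.0, -0.0, 15.4]
wrist_force: [0.7, -0.0, 0.9]
opening: -0.0001
grasp_force: 0.0
```

servo_tool(
  moves=[
    [[0,0,0],[0.004,0,0],0],
    [[0,0,0],[0.01,0,0],0],
    [[0,0,0],[0.02,0,0],0],
    [[0,0,0],[0.02,0,-0.02],0],
    [[0,0,0],[0,0,-0.04],0],
    [[0,0,0],[0,0,-0.02],0],
    [[0,0,0],[0,0,0],0],
    [[0,0,0],[0,0,0],0],
  ],
)

```text
time: 10.25
ee_pos: [0.5132, -0.0632, 0.3719]
tcp_rot: [180.0, -0.0, 15.4]
wrist_force: [1.0, 1.1, -0.9]
opening: -0.0
grasp_force: 0.0
```

Run:
```python
from h import *
for i in range(2):
  for c in("scene","top"): camera(c)
  look(["head_top","head_mid","tube_mid","lamp_pivot"])
to([.562,-.15,.36],[180,0,15.7])
```

```text
head_top scene [([0.43, -0.084, 0.313], 0.68)]
head_top top []
head_mid scene [([0.428, -0.078, 0.238], 0.86)]
head_mid top []
tube_mid scene [([0.56, -0.084, 0.24], 0.85)]
tube_mid top [([0.56, -0.087, 0.234], 0.71)]
lamp_pivot scene [([0.672, -0.055, 0.237], 0.9)]
lamp_pivot top [([0.669, -0.056, 0.241], 0.7)]
head_top scene [([0.431, -0.082, 0.312], 0.81)]
head_top top []
head_mid scene [([0.427, -0.08, 0.242], 0.78)]
head_mid top [([0.555, 0.168, 0.016], 0.48), ([0.489, -0.033, -0.0], 0.27)]
tube_mid scene [([0.559, -0.085, 0.24], 0.55)]
tube_mid top [([0.56, -0.084, 0.236], 0.61), ([0.692, -0.234, 0.003], 0.54)]
lamp_pivot scene [([0.675, -0.052, 0.241], 0.57)]
lamp_pivot top []
shift(cur axes) [0.0249 0.0967 0.0125] shift(target axes) [0.0243 0.0969 0.0124] turn [ 0.03 -0.02 -0.34]
```

Head measures plumb within noise, and the arm hasn't moved. Next I turn the tool so its x axis is the push direction, then go to the far side of the arm.

servo_tool(
  moves=[
    [[0,0,-8.2],[0,0,0],0],
    [[0,0,-8.2],[0,0,0],0],
    [[0,0,-8.2],[0,0,0],0],
    [[0,0,-8.2],[0,0,0],0],
    [[0,0,-8.2],[0,0,0],0],
    [[0,0,-8.2],[0,0,0],0],
    [[0,0,-8.2],[0,0,0],0],
    [[0,0,-8.2],[0,0,0],0],
    [[0,0,-8.2],[0,0,0],0],
    [[0,0,-8.2],[0,0,0],0],
    [[0,0,-8.2],[0,0,0],0],
    [[0,0,0],[0,0,0],0],
  ],
)

```text
time: 12.45
ee_pos: [0.5124, -0.0633, 0.3724]
tcp_rot: [180.0, 0.0, 105.7]
wrist_force: [-0.1, -0.1, 0.1]
opening: 0.0001
grasp_force: 0.0
```

Run:
```python
from h import *
print(get_obs()["q"].round(1),get_obs()["tcp_rot"])
to([.565,-.131,.222],[180,0,105.7])
```

```text
[ -7.    6.4  28.  111.5  -0.   67.3] [1.79985155e+02 2.79181910e-02 1.05681523e+02]
shift(cur axes) [-0.0793  0.0323  0.1505] shift(target axes) [-0.0794  0.0323  0.1504] turn [ 0.01  0.03 -0.02]
```

servo_tool(
  moves=[
    [[0,0,0],[-0.03,0.012,0],0],
    [[0,0,0],[-0.03,0.012,0],0],
    [[0,0,0],[-0.019,0.008,0],0],
    [[0,0,0],[0,0,0],0],
    [[0,0,0],[0,0,0.03],0],
    [[0,0,0],[0,0,0.03],0],
    [[0,0,0],[0,0,0.03],0],
    [[0,0,0],[0,0,0.03],0],
    [[0,0,0],[0,0,0.03],0],
    [[0,0,0],[0,0,0],0],
    [[0,0,0],[0.01,0,0],0],
    [[0,0,0],[0.01,0,0],0],
  ],
)

```text
time: 13.65
ee_pos: [0.5593, -0.1109, 0.2247]
tcp_rot: [179.8, 0.1, 105.5]
wrist_force: [-0.1, 0.0, 1.2]
opening: -0.0001
grasp_force: 0.0
```

servo_tool(
  moves=[
    [[0,0,0],[0.004,0,0],0],
    [[0,0,3],[0.006,0,0],0],
    [[0,0,3],[0.006,0,0],0],
    [[0,0,3],[0.006,0,0],0],
    [[0,0,3],[0.006,0,0],0],
    [[0,0,0],[0,0,0],0],
  ],
)

```text
time: 14.25
ee_pos: [0.5537, -0.0835, 0.2237]
tcp_rot: [179.9, 0.0, 93.5]
wrist_force: [-0.2, -0.3, -0.1]
opening: 0.0001
grasp_force: 0.0
```

```bash
cat >> h.py <<'E'
def st():
    P=np.array([.668,-.055]);o=get_obs();r=o["ee_pos"][:2]-P
    print("finger r",np.hypot(*r).round(4),"ang",np.degrees(np.arctan2(r[1],r[0]))%360,"yaw",o["tcp_rot"][2],"q",o["q"].round(0))
    for c in("scene","top"): camera(c)
    look(["head_top","head_mid","tube_mid"])
E
python3 -c "
from h import *
st()"
```

```text
finger r 0.1178 ang 193.98757815028398 yaw 93.54851012523254 q [-9.  6. 10. 94. -0. 78.]
head_top scene [([0.429, -0.036, 0.316], 0.8)]
head_top top [([0.422, -0.04, 0.314], 0.94)]
head_mid scene [([0.429, -0.037, 0.237], 0.58)]
head_mid top [([0.428, -0.041, 0.241], 0.97)]
tube_mid scene [([0.559, -0.063, 0.244], 0.79)]
tube_mid top []
```

servo_tool(
  moves=[
    [[0,0,3],[0.0062,0,0],0],
    [[0,0,3],[0.0062,0,0],0],
    [[0,0,3],[0.0062,0,0],0],
    [[0,0,3],[0.0062,0,0],0],
    [[0,0,3],[0.0062,0,0],0],
    [[0,0,3],[0.0062,0,0],0],
    [[0,0,3],[0.0062,0,0],0],
    [[0,0,3],[0.0062,0,0],0],
    [[0,0,3],[0.0062,0,0],0],
    [[0,0,3],[0.0062,0,0],0],
    [[0,0,3],[0.0062,0,0],0],
    [[0,0,0],[0,0,0],0],
  ],
)

```text
time: 15.85
ee_pos: [0.5669, -0.018, 0.2223]
tcp_rot: [180.0, 0.0, 60.5]
wrist_force: [0.5, 0.1, 1.4]
opening: 0.0001
grasp_force: 0.0
```

```bash
python3 -c "
from h import *
st()"
```

```text
finger r 0.1076 ang 159.9000718958662 yaw 60.54948401183727 q [ -2.   7.  11.  94.  -0. 118.]
head_top scene [([0.736, 0.109, 0.001], 0.43)]
head_top top [([0.473, 0.096, 0.314], 0.77), ([0.735, 0.108, 0.001], 0.58)]
head_mid scene []
head_mid top [([0.477, 0.093, 0.24], 0.61)]
tube_mid scene [([0.573, -0.001, 0.243], 0.87), ([0.67, -0.056, 0.001], 0.47)]
tube_mid top []
```

servo_tool(
  moves=[
    [[0,0,3],[0.0057,-0.0004,0],0],
    [[0,0,3],[0.0057,-0.0004,0],0],
    [[0,0,3],[0.0057,-0.0004,0],0],
    [[0,0,3],[0.0057,-0.0004,0],0],
    [[0,0,3],[0.0057,-0.0004,0],0],
    [[0,0,3],[0.0057,-0.0004,0],0],
    [[0,0,1.5],[0.003,-0.0002,0],0],
    [[0,0,0],[0,0,0],0],
    [[0,0,0],[0,0,0],0],
  ],
)

```text
time: 17.15
ee_pos: [0.5875, 0.0124, 0.2224]
tcp_rot: [180.0, -0.0, 41.1]
wrist_force: [-0.1, -0.9, -0.4]
opening: -0.0001
grasp_force: 0.0
```

```bash
python3 -c "
from h import *
st()
look(['book_mid'])"
```

```text
finger r 0.105 ang 140.06492405679336 yaw 41.12603415512027 q [  1.  10.  15.  95.  -0. 140.]
head_top scene [([0.54, 0.154, 0.316], 0.86), ([0.541, 0.154, 0.238], 0.36)]
head_top top [([0.536, 0.151, 0.314], 0.87), ([0.734, 0.108, 0.001], 0.38)]
head_mid scene [([0.538, 0.152, 0.238], 0.85)]
head_mid top [([0.54, 0.146, 0.24], 0.58)]
tube_mid scene [([0.596, 0.031, 0.242], 0.88), ([0.694, -0.232, -0.007], 0.22)]
tube_mid top []
book_mid scene [([0.556, 0.169, 0.012], 0.64)]
book_mid top [([0.552, 0.166, 0.017], 0.81)]
```

servo_tool(
  moves=[
    [[0,0,2.7],[0.005,-0.0003,0],0],
    [[0,0,2.7],[0.005,-0.0003,0],0],
    [[0,0,0],[0,0,0],0],
    [[0,0,0],[0,0,0],0],
    [[0,0,0],[-0.005,0,0],0],
    [[0,0,0],[-0.02,0,0],0],
    [[0,0,0],[-0.03,0,0],0],
    [[0,0,0],[-0.03,0,0],0],
    [[0,0,0],[-0.02,0,-0.03],0],
    [[0,0,0],[0,0,-0.03],0],
    [[0,0,0],[0,0,0],0],
    [[0,0,0],[0,0,0],0],
  ],
)

```text
time: 18.85
ee_pos: [0.5094, -0.0422, 0.2831]
tcp_rot: [179.9, -0.1, 35.7]
wrist_force: [1.0, -0.6, -0.0]
opening: 0.0003
grasp_force: 0.0
```

```bash
python3 -c "
from h import *
st();st()
look(['book_mid','case','stack','cup','clock','cream'])
p=np.hstack([camera(c)[0][:,:,::-1] for c in ('scene','top')]);cv2.imwrite('pics/f.png',cv2.resize(p,(800,300)))"
```

```text
finger r 0.1592 ang 175.38166133743744 yaw 35.66246996775301 q [ -5.   1.  12. 101.  -0. 140.]
head_top scene [([0.564, 0.164, 0.314], 0.83), ([0.527, -0.248, -0.001], 0.49)]
head_top top [([0.666, -0.056, 0.237], 0.69), ([0.557, 0.163, 0.313], 0.65)]
head_mid scene [([0.56, 0.162, 0.238], 0.73)]
head_mid top [([0.562, 0.161, 0.241], 0.97)]
tube_mid scene [([0.607, 0.036, 0.244], 0.8)]
tube_mid top [([0.604, 0.035, 0.234], 0.76)]
finger r 0.1593 ang 175.2223620494313 yaw 35.67217761152295 q [ -5.   1.  12. 101.  -0. 140.]
head_top scene [([0.565, 0.168, 0.317], 0.58)]
head_top top []
head_mid scene [([0.561, 0.163, 0.236], 0.65), ([0.53, -0.246, 0.001], 0.59)]
head_mid top [([0.562, 0.163, 0.238], 0.91)]
tube_mid scene [([0.605, 0.036, 0.243], 0.67)]
tube_mid top [([0.607, 0.034, 0.238], 0.94), ([0.734, 0.105, 0.001], 0.47)]
book_mid scene [([0.555, 0.175, 0.013], 0.74)]
book_mid top [([0.55, 0.167, 0.017], 0.9)]
case scene [([0.491, -0.032, -0.003], 0.81)]
case top [([0.553, 0.169, 0.012], 0.59)]
stack scene [([0.53, -0.247, 0.002], 0.76)]
stack top [([0.527, -0.248, -0.0], 0.69)]
cup scene [([0.524, -0.26, 0.04], 0.84), ([0.557, 0.171, 0.012], 0.63)]
cup top [([0.518, -0.261, 0.045], 0.83), ([0.737, 0.107, -0.002], 0.31)]
clock scene [([0.737, 0.107, -0.004], 0.71), ([0.491, -0.033, -0.003], 0.51)]
clock top [([0.732, 0.106, 0.001], 0.72)]
cream scene [([0.78, -0.025, -0.004], 0.98)]
cream top [([0.773, -0.021, -0.006], 0.86)]
```

View pics/f.png

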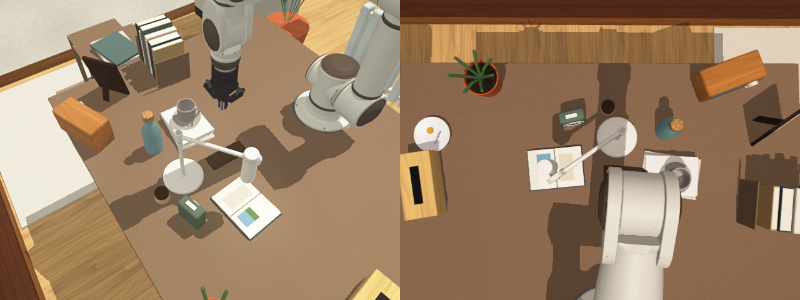

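The picture shows the head upright over the book in both views: (252,158) in the scene half and (549,170) in the top half. The gripper is clear. The head is about 11 mm off the book's middle, its tilt is about 0.04 rad, and the bystanders whose positions I re-measured haven't moved. Handing in.

```bash
python3 -c "
from workcell import *
print(job_done())"
```

```text
the job is handed in; nothing more can be done
None
```

I handed the job in (no verdict came back): by camera the lamp's head is about 11 mm from the middle of the book and about 0.04 rad from plumb, with the gripper clear and the book and the bystanders I re-measured (all but the carafe and saucer) where they stood.

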